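# Weigh out the cash float and lock up the rest

## Task

Make up the cash float on the spring scale: add coin tubes to the pan or take some off until the red pointer rests within the green mark on its plate. Leave that float lying on the pan, put every other coin tube into the blue cash box and shut its lid completely. Leave everything else on the desk where it is.

Things in the scene. Friction and masses are not known exactly. Their poses are not given: they have to be found in the camera images.
- big1: Coin tube, large: square-section clear plastic tube of brass-coloured coins with red end caps, 70 x 32 x 32 mm, about 200 g (each differs by up to 6 %; not visible). Origin at its centre, x along its length; it lies on a long side. Starts on the scale pan. May be absent.
- big2: Coin tube, large: square-section clear plastic tube of brass-coloured coins with red end caps, 70 x 32 x 32 mm, about 200 g (each differs by up to 6 %; not visible). Origin at its centre, x along its length; it lies on a long side. Starts on the scale pan. May be absent.
- big3: Coin tube, large: square-section clear plastic tube of brass-coloured coins with red end caps, 70 x 32 x 32 mm, about 200 g (each differs by up to 6 %; not visible). Origin at its centre, x along its length; it lies on a long side. Starts on the scale pan. May be absent.
- big4: Coin tube, large: square-section clear plastic tube of brass-coloured coins with red end caps, 70 x 32 x 32 mm, about 200 g (each differs by up to 6 %; not visible). Origin at its centre, x along its length; it lies on a long side. Starts on the scale pan. May be absent.
- big5: Coin tube, large: square-section clear plastic tube of brass-coloured coins with red end caps, 70 x 32 x 32 mm, about 200 g (each differs by up to 6 %; not visible). Origin at its centre, x along its length; it lies on a long side. Starts on the desk.
- small1: Coin tube, small: square-section clear plastic tube of copper-coloured coins with yellow end caps, 50 x 24 x 24 mm, about 45 g (within 5 %). Origin at its centre, x along its length; starts lying on the desk. May be absent.
- small2: Coin tube, small: square-section clear plastic tube of copper-coloured coins with yellow end caps, 50 x 24 x 24 mm, about 45 g (within 5 %). Origin at its centre, x along its length; starts lying on the desk. May be absent.
- small3: Coin tube, small: square-section clear plastic tube of copper-coloured coins with yellow end caps, 50 x 24 x 24 mm, about 45 g (within 5 %). Origin at its centre, x along its length; starts lying on the desk. May be absent.
- small4: Coin tube, small: square-section clear plastic tube of copper-coloured coins with yellow end caps, 50 x 24 x 24 mm, about 45 g (within 5 %). Origin at its centre, x along its length; starts lying on the desk. May be absent.
- small5: Coin tube, small: square-section clear plastic tube of copper-coloured coins with yellow end caps, 50 x 24 x 24 mm, about 45 g (within 5 %). Origin at its centre, x along its length; starts lying on the desk. May be absent.
- scale: Spring scale, fixed; origin at the middle of its underside, z up. Blue base (x 180, y 160, height 50 mm) under the pan. At x = +118 mm, beyond the pan, stands an upright white plate (8 mm thick, 80 mm wide, top at 155 mm) with a black tick each 100 g, a green mark set somewhere across it, and a red pointer, carried by the pan, that runs down its +x face.
- pan_mid (a point): Middle of the upper face of the scale's aluminium pan, axes those of the scale. Pan 180 mm along x, 220 mm along y, with a rim 6 mm high and 3 mm thick; 140 mm above the desk when empty, it sinks straight down under load.
- pan (a joint): How far the pan (with the red pointer) has sunk, m: 0 empty, 0.01226 m for each 100 g (spring 80 N/m, damped, settles in about 1 s). It starts overloaded, on its bottom stop at 0.068, which it reaches at 555 g.
- mark (a joint): Where the green target mark is set (it does not move by itself and cannot be touched): the sink of the pan, m, at which the pointer stands at the middle of the mark; 0.037 to 0.062, that is 300 to 505 g.
- pointer (a point): The red pointer's line, at the plate: 6 mm below the pan's upper face.
- mark_mid (a point): Middle of the green mark on the plate. The mark is 7.4 mm high, so the pointer is within it up to 3.7 mm (30 g) above or below this point.
- cashbox: Blue steel cash box, fixed to the desk, open on top; origin at the middle of its underside. 180 mm along x, 250 mm along y, walls 60 mm high and 4 mm thick, inner floor 4 mm above the desk. Its lid is hinged along the top of the +x wall (x = +90 mm, z = 60 mm); the lock with its key is on the -x wall.
- lid (a joint): Angle of the cash box lid, rad: 0 fully shut, 2.0 fully open (leaning back past upright at about 1.7 to 1.95 at the start). The hinge is stiff (0.35 N m): the lid stays where it is left and has to be pushed all the way down; pushing its outer face near the edge takes 1 to 4 N.
- lid_edge (a point): Middle of the outer front edge of the lid: 180 mm from the hinge along the lid and 25 mm out from the hinge towards the outer (top) face. The lid is a shell 250 mm wide and 25 mm deep; a flat wire handle lies 80 mm from the hinge on the outer face, 9 mm proud and 80 mm long. When shut the lid's top is 85 mm above the desk.
- stamp: Wooden rubber stamp, 40 mm across, 68 mm tall, upright among the tubes; origin under its middle. Bystander.
- eraser: White eraser, 50 x 22 x 14 mm, among the tubes; origin under its middle. Bystander.
- phone: White cordless phone handset lying flat, 50 x 160 x 22 mm; origin under its middle. Bystander.
- stapler: Red and black stapler, 140 x 36 x 45 mm; origin under its middle. Bystander.
- mug: White mug, 80 mm across, 90 mm tall, handle at its +y; origin under its middle. Bystander.
Things that resemble listed ones, but are neither listed nor needed, are in the scene too. What is shaped like the small2 but purple or turquoise is not meant.

How it is judged:
By the outcome, as a careful person would: the job done as asked, in the order asked, and still so for the second after the job is handed in, with the robot touching nothing.
Of big1, big2, big3, big4 only 3 to 4 are there at a start; the rules pass over those that are not, and their reading is None.
Of small1, small2, small3, small4, small5 only 4 to 5 are there at a start; the rules pass over those that are not, and their reading is None.
At some moment in a run one of big5, small1, small2, small3, small4, small5 may be knocked a few centimetres aside while the robot is not near it.
Once in a run the grip may slacken for a moment while it holds something.
It also fails if it takes over 210 s, if anything falls off the work surface, if the arm or the gripper's body presses on something with over 40 N, if the wrist force passes 120 N, or if a joint passes its speed limit or range.

## Robot

A 6-joint arm with a two-finger parallel gripper is mounted at the origin on the work surface. World frame = base frame: x ahead of the robot, y to its left, z up, the work surface at z = 0. Lengths are in m, angles in rad, forces in N, time in s.
With the tool pointing down it reaches from about 0.275 to 0.825 m from the base axis. Payload 4.9 kg.
Tool frame: the origin (TCP) lies midway between the tips of the shut fingers; the grasp point (between the pads) lies 19 mm behind it (grip_point_offset is the distance from the TCP to the grasp point, in m); z points along the fingers, y is the line along which they close (so a half turn about z gives the same grasp; the last joint's range is limited). The gripper opens to 85 mm and grips with 20 to 120 N. Pads are 22 mm wide; open, the fingers measure 114 mm over their backs; the gripper's body (76 mm by 85 mm) begins 54 mm behind the grasp point. The pads swing forward as they close: fully open they stand 13 mm farther back than shut.
Start: joints at [1.196, 0.326, -0.193, 1.052, 0, 1.437], TCP at [0.131, 0.534, 0.231] pointing down, gripper open.
Joint ranges: [-2.65, 2.65], [-0.97, 1.79], [-1.3, 1.35], [-1.93, 2.1], [-1.47, 1.37], [-3.14, 3.14]. Speed limits (rad/s): [2.57, 2.57, 3.14, 3.14, 3.14, 3.14].

## Interface

Orientations are given as a rotation vector (axis times angle).
In Python, from cell import * gives the robot as it stands. Calls block until the motion is done:
- movep(position, orientation): joint-space move of the TCP to a pose.
- move_l(position, velocity=0.15, rot=None, until_force=None): straight line of the TCP; rot=None keeps the orientation; velocity is the mean speed in m/s. With until_force (N) it stops when the force on the tool has changed by that much, and returns True; else False.
- set_joints(angles): joint-space move.
- let_go() and grab(newtons=None): open the fingers fully, or close them until they stop; newtons is the grip in N (None keeps the last).
- sleep(seconds).
- ik(position, orientation): joint angles nearest the present ones, or None.
- get_state(): the state.
- grab_frame(name): name is "scene" or "top"; returns a dict with "img" (480x640x3 uint8, red, green, blue), "fx", "fy", "cx", "cy" (pixels), "k1" (the pictures are not rectified: a ray, as slopes to the right and down, at radius r is drawn at 1 + k1 r^2 times it, then the intrinsics apply), "cam_to_world" (4x4, takes a point from camera to world coordinates). Camera axes: x right, y down, z forward; pixel columns grow to the right and rows downward; lengths in m; the calibration is good to about 2 mm. A picture is of the moment at which its call begins. There is no depth.
A pose or a line that the arm cannot do raises MotionError and nothing moves.
- sign_off(): hands the job in; it is judged then, once.
Trained networks look in the newest picture that a camera, given by its name, has taken for a name from the list of things; names that differ only in an ending like _2 or _b are one class to them, and where a whole thing is asked for, a point or a joint stands for the part that bears it (a point fixed in the world has none). Each returns a list of dicts, best first, with "score" (0 to 1); they miss things now and then, are a little off and sometimes report something else, mostly with a low value. They report only what shows in the picture. A call takes as long as a camera call. They do not tell look-alikes from the thing itself.
- spot_in(camera, name): "centre" ([column, row] in pixels, amid what is visible of it).
- silhouettes(camera, name): "mask" (480x640 bool, what is visible of it) and "centre" ([column, row] in pixels, amid what is visible of it).
- tip_of(camera, name): "centre" ([column, row] in pixels: a listed point, or the origin of a listed thing).
The state is a dict: "clock": time; "q": joint angles; "joint_velocities": joint speeds; "tau": joint torques, N m; "position": TCP position; "eef_rot": TCP orientation; "contact_force": force on the tool from outside, world axes, zero at the start; "wrist_torque": the same for the moment, N m; "finger_gap": opening from 0.0 (shut) to 1.0 (fully open); "grasp_force": force on a finger pad.
Only numpy, scipy, OpenCV 4.12 (cv2) and the standard library are available. Lean on these libraries where they do the work, as an engineer would, in place of code of your own. Each camera call takes 0.05 s, during which the arm holds its last target. There are 200 camera calls.

## Working session

There is one attempt and no reset: what is moved stays moved. The work goes in short steps, each a Python script; the robot and the scene stay as the last script left them, time stands still between calls to the robot, and variables do not carry over. Pictures are saved under pics/ and viewed, at most 14 in all, crops included, and the job is handed in when it is done.

```bash
ls; mkdir -p pics; python3 - <<'E'
from cell import *
import cv2,numpy as np
for n in("scene","top"):
    f=grab_frame(n); cv2.imwrite(f"pics/{n}0.png",f["img"][:,:,::-1])
    print(n,f["fx"],f["fy"],f["cx"],f["cy"],f["k1"]);print(np.round(f["cam_to_world"],4))
s=get_state();print(s)
E
```

```text
pics
scene 444.13085118966234 444.13085118966234 315.9671021045019 249.32289069422214 -0.07092660453399079
[[-0.7684  0.5365 -0.349   0.8696]
 [ 0.64    0.6377 -0.4287  0.3346]
 [-0.0074 -0.5527 -0.8333  0.82  ]
 [ 0.      0.      0.      1.    ]]
top 437.8079965705245 437.8079965705245 317.9580649406144 237.3894733013933 -0.012399178950019336
[[-0.0067 -0.9959  0.0904  0.4764]
 [-1.      0.007   0.0033 -0.0082]
 [-0.0039 -0.0903 -0.9959  0.9494]
 [ 0.      0.      0.      1.    ]]
{'clock': 0.1, 'q': array([ 1.19581375e+00,  3.26878656e-01, -1.93482028e-01,  1.05201135e+00,
       -4.18669483e-06,  1.43660448e+00]), 'joint_velocities': array([-0.00026605, -0.00124657,  0.00125772, -0.00024439,  0.00085716,
        0.00066653]), 'tau': array([ 6.76853251e-04, -4.44238400e+01,  2.63037586e+01,  7.86391553e-03,
       -9.26441908e-05,  5.66424731e-06]), 'position': array([0.13095045, 0.53364254, 0.23057601]), 'eef_rot': array([-3.77272827e-01, -3.11846053e+00,  2.39668494e-03]), 'contact_force': array([-0.39257022,  0.77762537,  0.1989156 ]), 'wrist_torque': array([-0.01336485,  0.00452116, -0.02752578]), 'grasp_force': 0.0, 'finger_gap': 1.0028052601703226}
```

View pics/scene0.png

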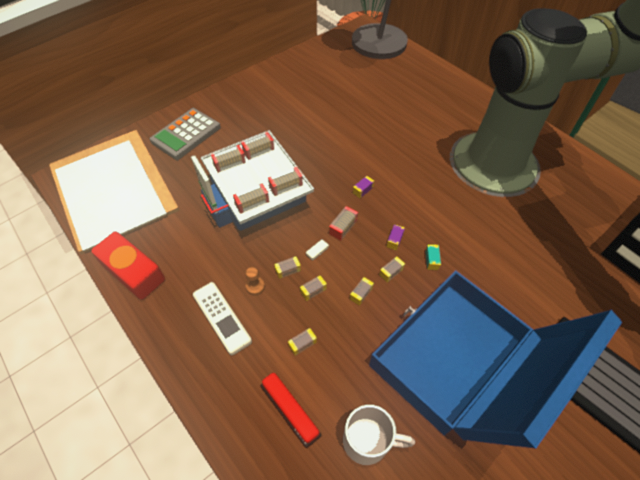

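View pics/top0.png

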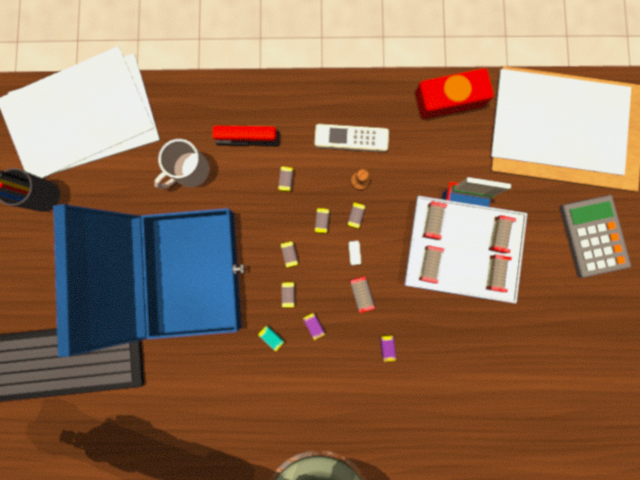

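Top view: four red-capped big tubes on the pan at about (435,220), (430,265), (503,234) and (498,272). Big5 lies on the desk at (362,294). There are five yellow-capped smalls: (286,179), (322,220), (357,215), (290,254) and (288,294). The look-alikes are purple at (314,326) and (388,348), and turquoise at (271,338). The box is at about (190,272) with its lid open on the left.

```bash
cat > h.py <<'E'
from cell import *
import numpy as np, cv2
from scipy.spatial.transform import Rotation as R
def rays(f,px):
    K=np.array([[f["fx"],0,f["cx"]],[0,f["fy"],f["cy"]],[0,0,1.]])
    u=cv2.undistortPoints(np.array(px,float).reshape(-1,1,2),K,np.array([f["k1"],0,0,0.]))[:,0]
    M=f["cam_to_world"]; return M[:3,3],np.c_[u,np.ones(len(u))]@M[:3,:3].T
def plane(f,px,z):
    o,d=rays(f,px); return (o+d*((z-o[2])/d[:,2])[:,None])[:,:2]
def proj(f,P):
    M=np.linalg.inv(f["cam_to_world"]); c=np.atleast_2d(P)@M[:3,:3].T+M[:3,3]
    s=c[:,:2]/c[:,2:]; s=s*(1+f["k1"]*(s**2).sum(1))[:,None]
    return s*[f["fx"],f["fy"]]+[f["cx"],f["cy"]]
def rect(f,mask,z):
    """world centre, sizes (long, short), yaw of long axis at plane z"""
    v,u=np.nonzero(mask); c,(w,h),a=cv2.minAreaRect(plane(f,np.c_[u,v],z).astype(np.float32)*1000)
    if w<h: w,h,a=h,w,a+90
    return np.array(c)/1000,(round(w),round(h)),np.deg2rad((a+90)%180-90)
def caphue(f,mask):
    p=cv2.cvtColor(f["img"],cv2.COLOR_RGB2HSV)[mask]; p=p[p[:,1]>150]
    return np.bincount(p[:,0]//10,minlength=18).tolist()
def find(name,z,cam="top",smin=.3):
    f=grab_frame(cam); out=[]
    for s in silhouettes(cam,name):
        if s["score"]<smin or s["mask"].sum()<20: continue
        c,wh,a=rect(f,s["mask"],z); out.append((np.round(s["centre"]),round(s["score"],2),np.round(c,3),wh,round(a,2),caphue(f,s["mask"])))
    return f,out
def down(yaw):
    """tool down, closing line (tool y) at world angle yaw (mod pi), near the wrist's middle"""
    return (R.from_euler('z',yaw-np.pi/2)*R.from_euler('x',np.pi)).as_rotvec()
E
python3 - <<'E'
from h import *
for n,z in(("big5",.016),("small1",.012),("eraser",.007),("phone",.011),("stapler",.02),("cashbox",.06),("lid",.06),("stamp",.06),("mug",.09),("scale",.05),("pan",.075)):
    f,o=find(n,z); print(n)
    for x in o: print("  ",*x)
for c in("top","scene"):
    f=grab_frame(c)
    for n in("pan_mid","mark_mid","pointer","lid_edge","cashbox","scale"): print(c,n,[(np.round(t["centre"],1),round(t["score"],2)) for t in tip_of(c,n)[:2]])
a=f["img"][140:240,180:330]; 
cv2.imwrite("pics/crop1.png",cv2.resize(a,None,fx=5,fy=5,interpolation=cv2.INTER_CUBIC)[:,:,::-1])
E
```

```text
big5
   [436. 222.] 0.75 [ 0.596 -0.255] (83, 44) -0.2 [73, 0, 0, 0, 0, 0, 0, 0, 0, 0, 0, 0, 0, 0, 0, 0, 0, 0]
   [496. 271.] 0.61 [ 0.483 -0.387] (79, 50) -0.17 [74, 1, 0, 0, 0, 0, 0, 0, 0, 0, 0, 0, 0, 0, 0, 0, 0, 0]
   [364. 295.] 0.61 [ 0.44  -0.095] (72, 35) 0.31 [65, 13, 0, 0, 0, 0, 0, 0, 0, 0, 0, 0, 0, 0, 0, 0, 0, 0]
   [501. 232.] 0.59 [ 0.567 -0.399] (82, 50) -0.25 [112, 0, 0, 0, 0, 0, 0, 0, 0, 0, 0, 0, 0, 0, 0, 0, 0, 0]
   [429. 263.] 0.57 [ 0.503 -0.245] (77, 42) -0.19 [12, 0, 0, 0, 0, 0, 0, 0, 0, 0, 0, 0, 0, 0, 0, 0, 0, 0]
small1
   [357. 216.] 0.84 [ 0.608 -0.086] (55, 26) -0.29 [0, 4, 73, 0, 0, 0, 0, 0, 0, 0, 0, 0, 0, 0, 0, 0, 0, 0]
   [319. 218.] 0.73 [ 0.597 -0.013] (53, 26) -0.11 [0, 1, 72, 5, 0, 0, 0, 0, 0, 0, 0, 0, 0, 0, 0, 0, 0, 0]
   [310. 324.] 0.73 [0.374 0.006] (51, 25) 0.46 [0, 0, 29, 0, 0, 0, 0, 0, 0, 0, 0, 0, 0, 0, 0, 0, 0, 0]
   [285. 293.] 0.67 [0.44  0.061] (49, 28) -0.0 [0, 0, 18, 1, 0, 0, 0, 0, 0, 0, 0, 0, 0, 0, 0, 0, 0, 0]
   [284. 176.] 0.67 [0.69  0.065] (52, 24) -0.11 [0, 0, 38, 0, 0, 0, 0, 0, 0, 0, 0, 0, 0, 0, 0, 0, 0, 0]
   [290. 252.] 0.54 [0.525
[... 2327 characters left out ...]
.7, 222.2]), 0.73)]
top mark_mid [(array([466.8, 251.2]), 0.47), (array([474.5, 192.8]), 0.43)]
top pointer [(array([474.9, 189.5]), 0.66), (array([465.3, 248.5]), 0.57)]
top lid_edge [(array([ 53.7, 284.4]), 0.95)]
top cashbox [(array([198.6, 273.1]), 0.96)]
top scale [(array([453.6, 251.2]), 0.75), (array([363.2, 294. ]), 0.44)]
scene pan_mid [(array([256.4, 173.5]), 0.73)]
scene mark_mid [(array([207.4, 193.6]), 0.51), (array([290.9, 408.3]), 0.49)]
scene pointer [(array([208.4, 196.2]), 0.59)]
scene lid_edge [(array([581.5, 381.3]), 0.85), (array([395. , 268.7]), 0.68)]
scene cashbox [(array([444.9, 351.1]), 0.7), (array([582.2, 380.4]), 0.44)]
scene scale [(array([262. , 195.3]), 0.64)]
```

View pics/crop1.png

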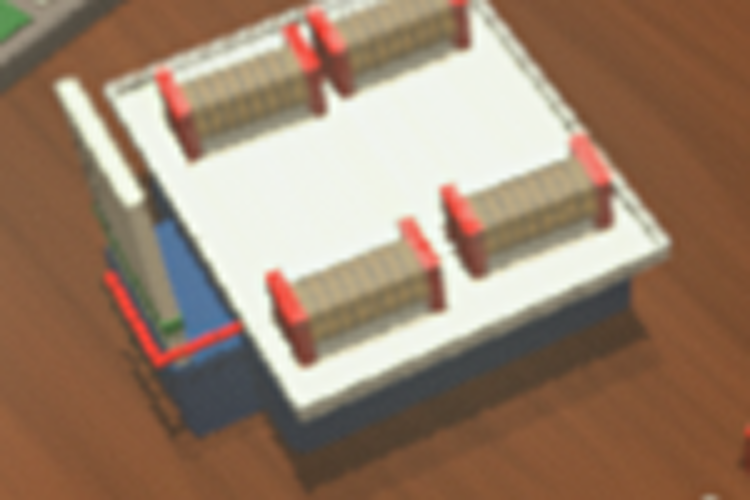

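The crop shows four tubes on the pan, with the pan on its stop. The red pointer's corner is at scene (212,212). The green mark is higher up the plate's near edge, at about (214,205). I'll now put numbers on that with a model projection.

```bash
cat >> h.py <<'E'
PM=np.array([.531,-.301]); SY=-.18
def sc(x,y,z): return np.r_[PM+R.from_euler('z',SY).as_matrix()[:2,:2]@[x,y],z]
E
python3 - <<'E'
from h import *
fs=[grab_frame("scene") for _ in range(4)]; f=fs[0]
a=np.mean([g["img"] for g in fs],0).astype(np.float32)
c=a[150:220,190:240].clip(0,255).astype(np.uint8); np.save("pics/scale0.npy",a)
im=cv2.resize(c,None,fx=8,fy=8,interpolation=cv2.INTER_CUBIC)[:,:,::-1].copy()
def dot(P,col):
    p=proj(f,P)[0]; q=((p-[190,150]+.5)*8).astype(int); cv2.circle(im,tuple(q.tolist()),2,col,-1); return np.round(p,1)
for y in(.04,-.04):
    print("top",y,dot(sc(.122,y,.155),(255,0,255)),dot(sc(.114,y,.155),(255,0,255)))
    for s in(.037,.043,.049,.055,.062,.068): print(s,dot(sc(.122,y,.134-s),(255,255,0)))
for X,Y in((.09,.11),(-.09,.11),(.09,-.11),(-.09,-.11)): print("pan",dot(sc(X,Y,.078),(0,255,255)))
cv2.imwrite("pics/crop2.png",im)
r,g,b=a[...,0],a[...,1],a[...,2]
G=(g-np.maximum(r,b)); 
for v in range(172,214): print(v,[int(x) for x in G[v,194:222]])
E
```

```text
top 0.04 [203.2 180.1] [206.9 178.6]
0.037 [209.  198.6]
0.043 [209.6 200.5]
0.049 [210.2 202.2]
0.055 [210.7 204. ]
0.062 [211.4 206.1]
0.068 [211.9 207.8]
top -0.04 [189.6 155.8] [193.1 154.5]
0.037 [195.8 174.7]
0.043 [196.4 176.6]
0.049 [197.  178.4]
0.055 [197.6 180.2]
0.062 [198.3 182.3]
0.068 [198.9 184.1]
pan [237.3 220.8]
pan [312.  188.4]
pan [199.9 156.3]
pan [268.5 130. ]
172 [-38, -34, -20, -9, -8, -1, 4, 4, 4, 5, -4, -23, -40, -43, -31, -4, 6, 4, 3, 3, 4, 4, 5, -14, -23, -9, 3, 3]
173 [-37, -36, -24, -10, -8, -5, 2, 4, 4, 5, 3, -10, -29, -42, -39, -14, 4, 5, 3, 3, 3, 4, 3, -2, 0, 3, 5, 4]
174 [-38, -36, -28, -14, -9, -8, -3, 4, 4, 4, 5, 0, -17, -34, -35, -18, 0, 6, 4, 3, 3, 3, 3, 2, 3, 4, 3, 4]
175 [-39, -37, -32, -18, -10, -9, -7, -1, 4, 4, 4, 4, -3, -17, -25, -19, -3, 3, 4, 4, 3, 3, 3, 3, 3, 3, 3, 3]
176 [-40, -40, -36, -23, -12, -9, -10, -5, 3, 4, 4, 4, 4, -3, -17, -18, -2, 3, 6, 4, 3, 3, 3, 4, 3, 3, 3, 3]
177 [-40, -40, -38, -28, -14, -8, -9, -9, -1, 4, 4, 4, 5, 1, -10, -16, -2, 0, 4, 3, 2, 3, 3, 3, 3, 3, 3, 3]
178 [-40, -41, -41, -34, -19, -8, -9, -10, -5, 3, 4, 4,
[... 4062 characters left out ...]
, -40, -40, -41, -40, -40, -32, -19, -72, -168, -170, -90, -11, -21, -58, -97, -114, -153, -158, -127, -76, -31]
210 [-47, -47, -46, -45, -44, -43, -42, -41, -41, -39, -33, -31, -36, -27, -37, -115, -167, -135, -86, -110, -150, -156, -129, -120, -81, -25, -33, -34]
211 [-46, -47, -48, -46, -44, -43, -42, -42, -40, -40, -37, -29, -29, -30, -20, -51, -128, -171, -170, -160, -134, -94, -58, -37, -11, -32, -34, -24]
212 [-46, -46, -47, -47, -45, -45, -43, -42, -42, -41, -41, -37, -29, -28, -29, -26, -85, -157, -142, -94, -44, -21, -8, 0, -14, -25, -21, -12]
213 [-46, -46, -46, -47, -46, -46, -45, -44, -43, -42, -41, -41, -34, -30, -38, -31, -35, -67, -51, -12, -15, -11, -8, -9, -13, -14, -9, -7]
```

View pics/crop2.png

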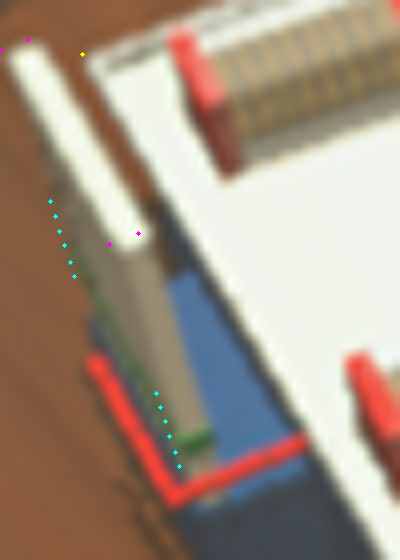

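The box, scale and tube poses agree with the given sizes. By the model, the mark is at a sink of about 0.056 m (460 g), so two bigs plus one or two smalls should do it. First I'll clear the pan's near column into the box.

```bash
cat >> h.py <<'E'
def q_for(p,yaw):
    for k in (0,np.pi,-np.pi):
        r=down(yaw+k); j=ik(list(p),list(r))
        if j is not None: return r,j
    raise RuntimeError(f"no ik {p} {yaw}")
def rv_for(p,yaw):
    """of the two half turns, the one with the smaller last joint change"""
    q0=np.array(get_state()["q"]); best=None
    for k in (0,np.pi):
        r=down(yaw+k); j=ik(list(p),list(r))
        if j is not None and abs(j[5])<2.9:
            d=np.abs(np.array(j)-q0).max()
            if best is None or d<best[0]: best=(d,r)
    if best is None: raise RuntimeError(f"no ik {p} {yaw}")
    return best[1]
def fz(n=10):
    v=[]
    for _ in range(n): v.append(get_state()["contact_force"][2]); sleep(.02)
    return np.mean(v)
def pick(xy,yaw,base,lift=.2,force=45):
    """yaw: long axis of the tube; base: height of what it lies on"""
    r=rv_for([*xy,lift],yaw+np.pi/2); movep([*xy,lift],list(r)); f0=fz()
    move_l([*xy,base+.04],.3); hit=move_l([*xy,base+.002],.08,until_force=12)
    grab(force); g=get_state()["finger_gap"]; move_l([*xy,lift],.2); sleep(.2)
    s=get_state(); print("pick",np.round(xy,3),"hit",hit,"gap",round(g,3),round(s["finger_gap"],3),"w",round(fz()-f0,2),"t",round(s["clock"],1))
    return s["finger_gap"]>.12
BC=None; BY=1.64
def box(x,y,z):
    f=R.from_euler('z',BY).as_matrix()[:2,:2]; return np.r_[BC+f@[x,y],z]
def stow(x,y,z=.045,up=.17):
    """tube along box x, closing along box y"""
    p=box(x,y,up); r=rv_for(p,BY+np.pi/2); movep(list(p),list(r)); g=get_state()["finger_gap"]
    move_l(list(box(x,y,z)),.2); let_go(); move_l(list(p),.3); print("stowed, gap before",round(g,3),"t",round(get_state()["clock"],1))
E
python3 - <<'E'
from h import *
f,o=find("big1",.088)
for x in o: print(x[:5])
print(np.round(plane(f,[(145,213),(231,209),(239,332),(148,338)],.06),3), plane(f,[(198.6,273.1)],0),plane(f,[(465.5,251.2)],.072))
m=max(silhouettes("top","lid"),key=lambda s:s["score"])["mask"]
c=cv2.cvtColor(f["img"],cv2.COLOR_RGB2HSV); b=(abs(c[...,0].astype(int)-107)<9)&(c[...,1]>120); b[:,:60]&=True
v,u=np.nonzero(b&(np.arange(640)[None]<260)); v2=np.array([[u[v==r].max()] for r in(225,250,290,315)]).ravel(); print("right wall",v2,np.round(plane(f,np.c_[v2,[225,250,290,315]],.06),3))
E
```

```text
(array([437., 220.]), 0.93, array([ 0.588, -0.236]), (78, 42), np.float64(-0.19))
(array([431., 263.]), 0.91, array([ 0.501, -0.227]), (73, 40), np.float64(-0.22))
(array([501., 232.]), 0.79, array([ 0.559, -0.369]), (75, 44), np.float64(-0.23))
(array([364., 295.]), 0.77, array([ 0.443, -0.088]), (66, 31), np.float64(0.31))
(array([495., 273.]), 0.74, array([ 0.482, -0.359]), (72, 45), np.float64(-0.17))
[[0.61  0.35 ]
 [0.617 0.173]
 [0.368 0.154]
 [0.357 0.337]] [[0.48672124 0.25401654]] [[ 0.52613107 -0.30112919]]
right wall [233 234 237 239] [[0.584 0.169]
 [0.533 0.166]
 [0.452 0.159]
 [0.402 0.155]]
```

```bash
sed -i 's/^BC=None; BY=1.64/BC=np.array([.487,.254]); BY=1.645/' h.py; python3 - <<'E'
from h import *
if pick([.501,-.227],-.2,.072,lift=.24): stow(.03,-.06)
E
```

```text
pick [ 0.501 -0.227] hit False gap 0.366 0.365 w -2.04 t 8.3
stowed, gap before 0.364 t 12.3
```

```bash
python3 - <<'E'
from h import *
if pick([.588,-.236],-.2,.072,lift=.24): stow(.03,-.02)
f,o=find("big1",.11)
for x in o: print(x[:5])
f,o=find("small1",.012)
for x in o: print(x[:5])
fs=[grab_frame("scene") for _ in range(4)]
a=np.mean([g["img"] for g in fs],0); np.save("pics/scale1.npy",a)
c=np.hstack([np.load("pics/scale0.npy")[160:220,190:235],a[160:220,190:235]]).clip(0,255).astype(np.uint8)
cv2.imwrite("pics/crop3.png",cv2.resize(c,None,fx=8,fy=8,interpolation=cv2.INTER_CUBIC)[:,:,::-1])
E
```

```text
pick [ 0.588 -0.236] hit False gap 0.369 0.367 w -1.65 t 17.3
stowed, gap before 0.373 t 21.3
(array([364., 298.]), 0.82, array([ 0.443, -0.086]), (67, 34), np.float64(0.3))
(array([181., 244.]), 0.69, array([0.541, 0.259]), (70, 35), np.float64(-1.55))
(array([243., 133.]), 0.69, array([0.755, 0.136]), (130, 42), np.float64(1.54))
(array([186., 260.]), 0.68, array([0.505, 0.254]), (74, 32), np.float64(-1.51))
(array([500., 272.]), 0.61, array([ 0.482, -0.358]), (72, 46), np.float64(-0.15))
(array([503., 230.]), 0.61, array([ 0.559, -0.368]), (74, 44), np.float64(-0.23))
(array([288., 254.]), 0.61, array([0.521, 0.051]), (44, 22), np.float64(0.25))
(array([273., 337.]), 0.87, array([0.351, 0.096]), (50, 25), np.float64(0.79))
(array([284., 178.]), 0.81, array([0.69 , 0.066]), (55, 26), np.float64(-0.11))
(array([311., 325.]), 0.79, array([0.374, 0.007]), (53, 26), np.float64(0.46))
(array([288., 251.]), 0.78, array([0.526, 0.058]), (51, 26), np.float64(0.2))
(array([288., 295.]), 0.74, array([0.44 , 0.061]), (49, 23), np.float64(-0.0))
(array([355., 217.]), 0.72, array([ 0.608, -0.085]), (54, 27), np.float64(-0.27))
(array([388., 346.]), 0.62, array([ 0.328, -0.149]), (56, 28), np.float64(0.06))
(array([320., 218.]), 0.5, array([ 0.598, -0.012]), (52, 25), np.float64(-0.13))
```

View pics/crop3.png

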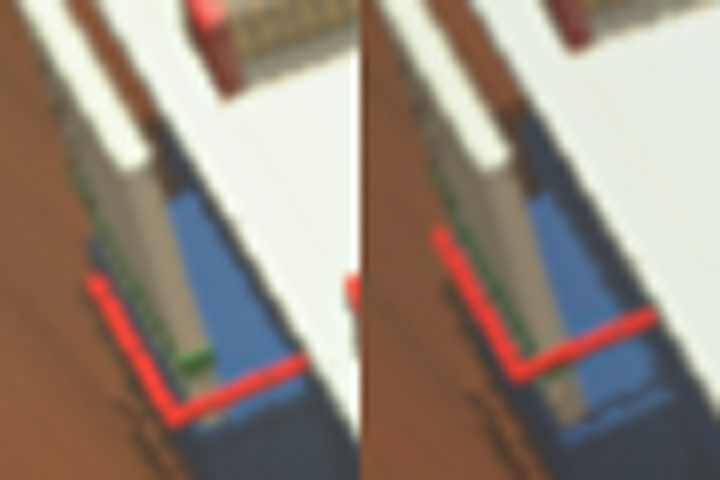

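On the right of crop3, the pointer corner has risen from about (212,211) to (210,206), a sink of roughly 0.051 m (about 417 g). The mark, allowing for parallax, is about 5 mm lower, so one small is missing. Candidates with yellow caps are at (286,178), (288,253), (288,295), (320,218) and (356,216). The purple ones at (311,325) and (388,346) and the turquoise one at (273,337) are excluded by colour. One crop to confirm.

```bash
python3 - <<'E'
from h import *
f=grab_frame("top"); cv2.imwrite("pics/crop4.png",cv2.resize(f["img"][160:365,250:410],None,fx=2.9,fy=2.9,interpolation=cv2.INTER_CUBIC)[:,:,::-1])
E
```

```text
(no output)
```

View pics/crop4.png

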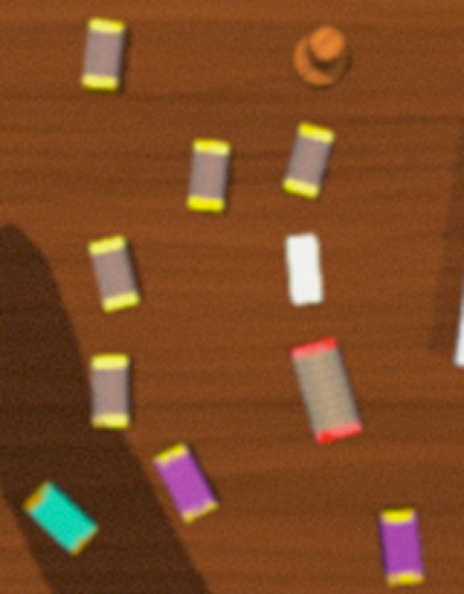

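The crop confirms five copper tubes with yellow caps at (286,178), (322,220), (357,215), (289,254) and (288,295). I'll take the last one, which stands clear of the rest.

```bash
python3 - <<'E'
from h import *
assert pick([.44,.061],0,0,lift=.2)
p=np.array([.545,-.235]); r=rv_for([*p,.2],-.18+np.pi/2); movep([*p,.2],list(r))
print(get_state()["finger_gap"]); move_l([*p,.095],.15,until_force=6); print(get_state()["position"]); let_go(); move_l([*p,.22],.3)
movep([.4,.1,.3],list(down(np.pi/2))); sleep(1)
fs=[grab_frame("scene") for _ in range(4)]
a=np.mean([g["img"] for g in fs],0); np.save("pics/scale2.npy",a)
c=np.hstack([np.load("pics/scale1.npy")[160:220,190:235],a[160:220,190:235]]).clip(0,255).astype(np.uint8)
cv2.imwrite("pics/crop5.png",cv2.resize(c,None,fx=8,fy=8,interpolation=cv2.INTER_CUBIC)[:,:,::-1])
def corner(a):  # fit lines to the red bar (pointer) and red arm
    red=a[...,0]-np.maximum(a[...,1],a[...,2]); w=red.copy(); w[w<60]=0
    L=[];Q=[]
    for v in range(180,216):
        x=w[v,195:214]; 
    m=np.zeros_like(w); m[180:216,195:232]=w[180:216,195:232]
    v,u=np.nonzero(m); k=m[v,u]; i=np.argmax(v+0*u-0); 
    best=None
    for c in range(204,216):
        l,r_=u<c,u>=c
        pl=np.polyfit(v[l],u[l],1,w=np.sqrt(k[l])); pr=np.polyfit(u[r_],v[r_],1,w=np.sqrt(k[r_]))
        e=(k[l]*(np.polyval(pl,v[l])-u[l])**2).sum()+(k[r_]*(np.polyval(pr,u[r_])-v[r_])**2).sum()
        if best is None or e<best[0]: best=(e,pl,pr)
    e,pl,pr=best; V=(pr[0]*pl[1]+pr[1])/(1-pr[0]*pl[0]); return np.polyval(pl,V),V
for i in range(3): print(i,np.round(corner(np.load(f"pics/scale{i}.npy")),2))
E
```

```text
pick [0.44  0.061] hit False gap 0.27 0.269 w -0.33 t 26.8
0.2697804857826751
[ 0.54566996 -0.2349101   0.09587307]
0 [210.93 211.7 ]
1 [209.12 206.16]
2 [209.75 207.76]
```

View pics/crop5.png

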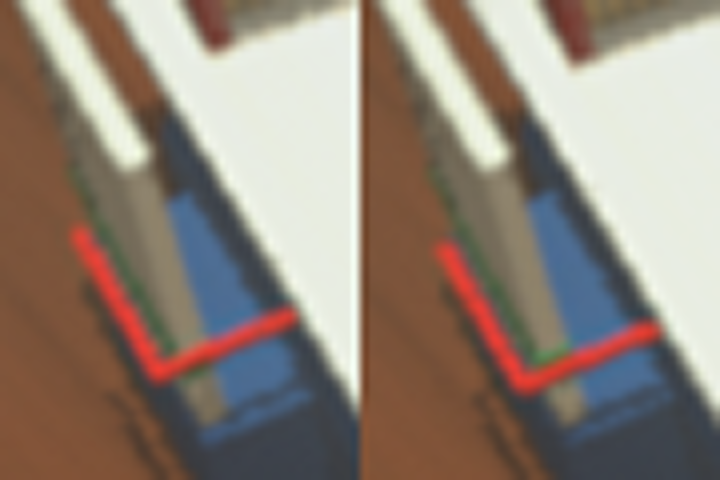

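The pointer rows are 211.70, 206.16 and 207.76. With 0.068 as the stop, the pan now stands at about 0.0545 (445 g). I'll refine the mark's height against the plate's top edge, along the same side face.

```bash
python3 - <<'E'
from h import *
f=grab_frame("scene"); 
a=np.load("pics/scale0.npy").astype(np.float32)
for dx in(-1.5,-1,-.5,0,.5,1):
  # side-face line at scale x in .114...122: find best px offset by sampling along the projected vertical
  z=np.arange(.060,.175,.0005)
  P=np.array([sc(.118,.04,t) for t in z]); p=proj(f,P)+[1.9+dx,1.1]
  v=cv2.remap(a,p[:,0].astype(np.float32)[None],p[:,1].astype(np.float32)[None],cv2.INTER_CUBIC)[0]
  G=v[:,1]-np.maximum(v[:,0],v[:,2]); b=v.sum(1)/3
  lo=(z>.065)&(z<.105); base=-12; g=np.where(lo,np.clip(G-base-3,0,None),0)
  grey=np.median(b[(z>.11)&(z<.135)]); wh=b[z>.145].max(); th=(grey+wh)/2
  i=np.argmax((b>th)&(z>.13)); 
  zg=(g*z).sum()/g.sum(); hh=z[g>g.max()/2]
  print(dx,"top edge",round(z[i],4),"green",round(zg,4),"half",hh[[0,-1]],"-> z",round(.155-(z[i]-zg),4),"s",round(.134-(.155-(z[i]-zg)),4), "s(half)",round(.134-(.155-(z[i]-hh[[0,-1]].mean())),4),int(g.max()))
E
```

```text
-1.5 top edge 0.155 green 0.0766 half [0.0725 0.0815] -> z 0.0766 s 0.0574 s(half) 0.057 42
-1 top edge 0.155 green 0.0771 half [0.073  0.0815] -> z 0.0771 s 0.0569 s(half) 0.0568 44
-0.5 top edge 0.1555 green 0.0774 half [0.0735 0.0815] -> z 0.0769 s 0.0571 s(half) 0.057 45
0 top edge 0.1565 green 0.0779 half [0.0745 0.0825] -> z 0.0764 s 0.0576 s(half) 0.057 44
0.5 top edge 0.157 green 0.0786 half [0.075  0.0835] -> z 0.0766 s 0.0574 s(half) 0.0568 43
1 top edge 0.158 green 0.0802 half [0.0755 0.0845] -> z 0.0772 s 0.0568 s(half) 0.057 42
```

```bash
python3 - <<'E'
from h import *
f=grab_frame("scene"); G=[cv2.cvtColor(np.load(f"pics/scale{i}.npy").clip(0,255).astype(np.uint8),cv2.COLOR_RGB2GRAY).astype(np.float32) for i in range(3)]
for nm,xy in(("tubeA",(.559,-.364)),("tubeB",(.482,-.354))):
    c=proj(f,[*xy,.095])[0]; x,y=int(c[0]),int(c[1]); w,h=22,14
    T=G[0][y-h:y+h,x-w:x+w]
    d=(proj(f,[*xy,.098])-proj(f,[*xy,.088]))[0]/10   # px per mm
    for i in(1,2):
        m0=d*{1:19,2:13.5}[i]; W=np.array([[1,0,x-w+m0[0]],[0,1,y-h+m0[1]]],np.float32)
        cc,W=cv2.findTransformECC(T,G[i],W,cv2.MOTION_TRANSLATION,(3,200,1e-6),None,3)
        s=np.array([W[0,2]-(x-w),W[1,2]-(y-h)]); mm=s@d/(d@d); print(nm,i,round(float(cc),3),np.round(s,2),"rise mm",round(mm,2),"perp px",round(float(np.linalg.norm(s-mm*d)),2),"sink",round(68-mm,2))
E
```

```text
tubeA 1 0.991 [-1.44 -6.08] rise mm 19.39 perp px 0.01 sink 48.61
tubeA 2 0.993 [-1.   -4.38] rise mm 13.95 perp px 0.03 sink 54.05
tubeB 1 0.992 [-0.85 -6.16] rise mm 19.38 perp px 0.09 sink 48.62
tubeB 2 0.994 [-0.64 -4.44] rise mm 13.98 perp px 0.04 sink 54.02
```

The ECC tracking gives a sink of 54.0 mm (441 g) now and 48.6 mm before, against a mark at about 57.0 mm. One small leaves it 3 mm short, and two would leave it 2.5 mm over, so both are too tight. The bigs differ in weight, so I'll swap one for big5 and weigh it on the scale.

```bash
cat >> h.py <<'E'
def sink(xy,n,h=16,size=(22,14)):
    """sink (mm) from tracking a tube that has lain still on the pan since frame 0"""
    sleep(.8); f=grab_frame("scene"); a=np.mean([f["img"]]+[grab_frame("scene")["img"] for _ in range(3)],0); np.save(f"pics/scale{n}.npy",a)
    g=lambda i: cv2.cvtColor(np.load(f"pics/scale{i}.npy").clip(0,255).astype(np.uint8),cv2.COLOR_RGB2GRAY).astype(np.float32)
    c=proj(f,[*xy,.095])[0]; x,y=int(c[0]),int(c[1]); w,hh=size; T=g(0)[y-hh:y+hh,x-w:x+w]
    d=(proj(f,[*xy,.098])-proj(f,[*xy,.088]))[0]/10; best=(-1,)
    for k in range(0,60,6):
        W=np.array([[1,0,x-w+d[0]*k],[0,1,y-hh+d[1]*k]],np.float32)
        try: cc,W=cv2.findTransformECC(T,g(n),W,cv2.MOTION_TRANSLATION,(3,200,1e-6),None,3)
        except cv2.error: continue
        if cc>best[0]: s=np.array([W[0,2]-(x-w),W[1,2]-(y-hh)]); best=(cc,68-s@d/(d@d))
    print("sink",np.round(best,3),"g",round(best[1]/.1226,1)); return best[1]
E
python3 - <<'E'
from h import *
assert pick([.482,-.36],-.18,.086,lift=.24)
stow(.03,.02); sink((.559,-.364),3)
f,o=find("big1",.016)
for x in o: print(x[:5])
E
```

```text
pick [ 0.482 -0.36 ] hit False gap 0.366 0.369 w -1.64 t 39.0
stowed, gap before 0.367 t 43.3
sink [ 0.802 30.538] g 249.1
(array([508., 230.]), 0.98, array([ 0.57 , -0.418]), (86, 51), np.float64(-0.21))
(array([182., 283.]), 0.9, array([0.467, 0.283]), (80, 33), np.float64(-1.49))
(array([362., 296.]), 0.85, array([ 0.44 , -0.096]), (72, 35), np.float64(0.27))
(array([184., 261.]), 0.63, array([0.507, 0.285]), (82, 35), np.float64(-1.53))
(array([182., 246.]), 0.56, array([0.548, 0.288]), (78, 37), np.float64(-1.51))
```

```bash
python3 - <<'E'
from h import *
assert pick([.441,-.095],.29,0,lift=.24)
p=np.array([.475,-.355]); r=rv_for([*p,.24],-.18+np.pi/2); movep([*p,.24],list(r))
print(get_state()["finger_gap"]); move_l([*p,.114],.15,until_force=6); print(get_state()["position"]); let_go(); move_l([*p,.24],.2)
movep([.4,.1,.3],list(down(np.pi/2))); s=sink((.559,-.364),4)
a=np.load("pics/scale4.npy"); f=grab_frame("top")["img"]
c=np.hstack([cv2.resize(a[160:220,190:235].clip(0,255).astype(np.uint8),None,fx=8,fy=8,interpolation=cv2.INTER_CUBIC),cv2.resize(f[180:320,390:540],(430,480))])
cv2.imwrite("pics/crop6.png",c[:,:,::-1]); print(get_state()["clock"])
E
```

```text
pick [ 0.441 -0.095] hit False gap 0.365 0.367 w -2.02 t 49.6
0.36198516278241416
[ 0.47572669 -0.35526593  0.11508269]
sink [ 0.888 53.194] g 433.9
56.2917
```

View pics/crop6.png

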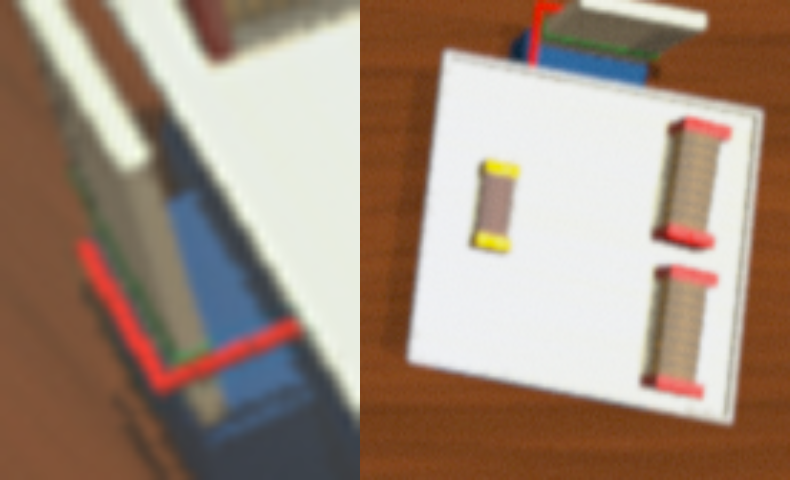

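Crop6: the pan holds two bigs and one small, all flat. Sink is about 53 mm (434 g), so big5 is some 7 g lighter. A second small should give about 58.7 mm, roughly 1.7 mm from the mark's middle, so I'll add it: the tube at top (289,254).

```bash
cat >> h.py <<'E'
def corner(a):
    """pointer corner: intersection of lines through the red bar and the red arm"""
    m=np.zeros(a.shape[:2]); red=a[...,0]-np.maximum(a[...,1],a[...,2]); m[183:216,195:227]=red[183:216,195:227]; m[m<60]=0
    v,u=np.nonzero(m); k=m[v,u]; best=None
    for c in range(204,216):
        l,r=u<c,u>=c; pl=np.polyfit(v[l],u[l],1,w=np.sqrt(k[l])); pr=np.polyfit(u[r],v[r],1,w=np.sqrt(k[r]))
        e=(k[l]*(np.polyval(pl,v[l])-u[l])**2).sum()+(k[r]*(np.polyval(pr,u[r])-v[r])**2).sum()
        if best is None or e<best[0]: best=(e,pl,pr)
    e,pl,pr=best; return (pr[0]*pl[1]+pr[1])/(1-pr[0]*pl[0])
E
python3 - <<'E'
from h import *
f,o=find("small1",.012)
o=[x for x in o if np.hypot(*(x[2]-[.525,.058]))<.06 and x[5][2]>5]; print(o)
c,y=o[0][2],o[0][4]
assert pick(c,y,0,lift=.24)
p=sc(-.045,.065,.2)[:2]; print(p); r=rv_for([*p,.24],-.18+np.pi/2); movep([*p,.24],list(r))
print(get_state()["finger_gap"]); move_l([*p,.0915],.15,until_force=6); print(get_state()["position"]); let_go(); move_l([*p,.24],.2)
movep([.4,.1,.3],list(down(np.pi/2))); sink((.559,-.364),5)
for i in range(6):
    if i!=3: print(i,round(corner(np.load(f"pics/scale{i}.npy")),2))
a=np.load("pics/scale5.npy"); f=grab_frame("top")["img"]
c=np.hstack([cv2.resize(a[160:220,190:235].clip(0,255).astype(np.uint8),None,fx=8,fy=8,interpolation=cv2.INTER_CUBIC),cv2.resize(f[180:320,390:540],(430,480))])
cv2.imwrite("pics/crop7.png",c[:,:,::-1]); print(get_state()["clock"])
E
```

```text
[(array([287., 254.]), 0.67, array([0.526, 0.058]), (50, 24), np.float64(0.25), [0, 0, 20, 4, 0, 0, 0, 0, 0, 0, 0, 0, 0, 0, 0, 0, 0, 0])]
pick [0.526 0.058] hit False gap 0.271 0.271 w -0.36 t 62.5
[ 0.49836396 -0.22899383]
0.27226765865185015
[ 0.49898886 -0.22912124  0.09228825]
sink [ 0.892 58.616] g 478.1
0 211.7
1 206.16
2 207.78
4 207.52
5 209.16
69.7833
```

View pics/crop7.png

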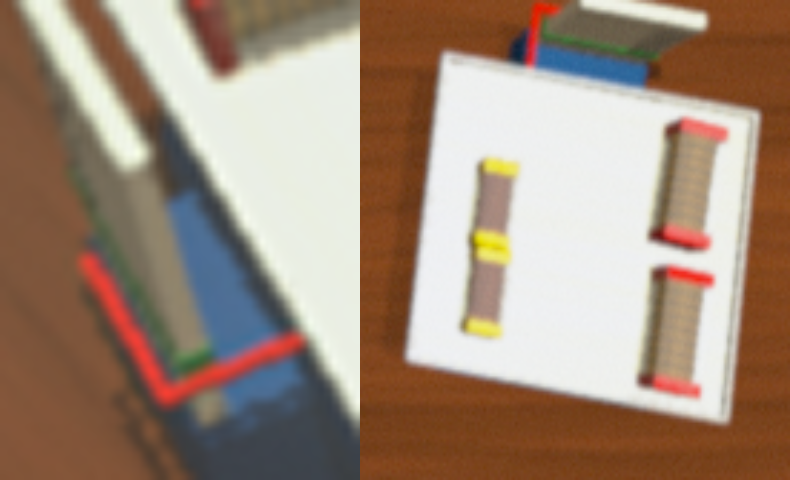

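The second small sits well and the sink is now 58.6–59.1 mm. Before I commit, one offline check of the mark: in frame 3 the pointer arm is clear of it, and in the top view the arm's offset from the plate can be measured.

```bash
python3 - <<'E'
from h import *
f=grab_frame("scene"); a=np.load("pics/scale3.npy").astype(np.float32)
for dx in(-1,-.5,0,.5):
  z=np.arange(.060,.175,.0005); p=proj(f,np.array([sc(.118,.04,t) for t in z]))+[1.9+dx,1.1]
  v=cv2.remap(a,p[:,0].astype(np.float32)[None],p[:,1].astype(np.float32)[None],cv2.INTER_LINEAR)[0]
  G=v[:,1]-np.maximum(v[:,0],v[:,2]); b=v.sum(1)/3; g=np.where((z>.062)&(z<.092),np.clip(G+9,0,None),0)
  i=150+np.argmax(np.gradient(b)[150:]); zg=(g*z).sum()/g.sum(); print(dx,z[i],round(zg,4),"s",round((z[i]-zg)-.021,4))
ft=grab_frame("top"); t=np.mean([grab_frame("top")["img"] for _ in range(4)],0)
red=t[...,0]-t[...,1:].max(-1); gr=t[...,1]-np.maximum(t[...,0],t[...,2])
for r in range(182,204): print(r,"red",[int(x) for x in red[r,444:458]],"green",[int(x) for x in gr[r,448:500:2]])
E
```

```text
-1 0.15400000000000008 0.077 s 0.056
-0.5 0.15600000000000008 0.0773 s 0.0577
0 0.15600000000000008 0.0778 s 0.0572
0.5 0.15750000000000008 0.0779 s 0.0586
182 red [61, 63, 61, 61, 64, 82, 142, 199, 206, 198, 195, 194, 194, 184] green [-64, -142, -206, -195, -194, -157, -68, -18, -14, -9, -3, -1, 0, 1, 0, 1, 1, 1, 1, 2, 1, 0, 0, 0, -1, -11]
183 red [63, 62, 62, 61, 63, 91, 155, 199, 187, 159, 153, 162, 173, 166] green [-63, -155, -187, -153, -173, -129, -40, -14, -13, -11, -9, -9, -4, -3, -2, -2, 0, 1, 1, 1, 1, 1, 1, 1, 1, 0]
184 red [62, 62, 61, 59, 64, 99, 168, 195, 157, 100, 80, 83, 85, 81] green [-64, -168, -157, -80, -85, -58, -18, -13, -12, -10, -10, -12, -10, -10, -10, -6, -4, -2, -2, 0, 1, 1, 2, 1, 1, 1]
185 red [61, 61, 62, 59, 64, 108, 181, 195, 142, 67, 27, 24, 27, 24] green [-64, -181, -142, -27, -27, -19, -12, -14, -12, -10, -11, -11, -10, -11, -12, -12, -10, -7, -7, -6, -2, 0, 0, 1, 1, 0]
186 red [59, 59, 59, 59, 65, 116, 187, 190, 127, 43, -7, -1, 11, 14] green [-65, -187, -127, 7, -11, -13, -12, -12, -11, -10, -10, -12, -11, -13, -12, -11, -12, -11, -13, -10, -9, -8, 
[... 2718 characters left out ...]
, -67] green [-16, -16, -19, -22, -32, -40, -44, -49, -53, -55, -53, -53, -51, -51, -53, -53, -52, -52, -51, -51, -47, -18, -36, -43, -56, -58]
201 red [1, -1, -1, -1, 0, 3, 2, -3, -8, -7, -9, -16, -22, -31] green [0, -2, -1, -3, -9, -19, -23, -31, -39, -45, -49, -51, -50, -52, -51, -53, -53, -51, -52, -52, -48, -14, -34, -40, -56, -56]
202 red [0, -1, -1, -1, -1, -1, 0, -1, 0, 0, 0, -2, -3, -4] green [1, 0, 0, 0, 3, 0, -2, -10, -18, -22, -29, -38, -43, -47, -50, -52, -53, -54, -51, -53, -46, -22, -43, -45, -54, -55]
203 red [-1, -1, -2, -2, -1, -1, -1, -1, 0, -1, 0, 0, 0, -1] green [1, 1, 0, 0, 0, 1, 1, 2, -1, 0, -6, -15, -21, -26, -34, -43, -48, -49, -51, -51, -45, -39, -53, -53, -54, -56]
```

The mark comes out at 57 ± 1 mm by both routes and the pan is at about 58.8 mm, inside the ±3.7 mm window. Next I'll stow the three remaining smalls, finding each one again before picking it.

```bash
python3 - <<'E'
from h import *
slots=[(-.045,-.05),(-.045,0),(-.045,.05)]
near=[(.69,.066),(.598,-.012),(.608,-.085)]
for k in range(3):
    f,o=find("small1",.012)
    o=[x for x in o if x[5][2]>5 and sum(x[5][6:17])<6 and x[2][0]>.42 and -.15<x[2][1]<.13 and x[0][0]<400]
    print([(x[0].tolist(),x[2].tolist(),x[4]) for x in o])
    o.sort(key=lambda x:np.hypot(*(x[2]-near[k])));
    if np.hypot(*(o[0][2]-near[k]))>.07: print("moved?"); break
    c=o[0][2]+([0,.005] if k==1 else [0,0])
    if not pick(c,o[0][4],0,lift=.17): print("miss"); break
    stow(*slots[k])
    if get_state()["finger_gap"]<.9: print("??")
movep([.45,-.1,.3],list(down(np.pi/2)))
f=grab_frame("top"); cv2.imwrite("pics/top8.png",f["img"][:,:,::-1]); print(get_state()["clock"])
print([(x["centre"],x["score"]) for x in tip_of("top","lid_edge")])
f=grab_frame("scene");print([(x["centre"],x["score"]) for x in tip_of("scene","lid_edge")])
E
```

```text
[([285.0, 180.0], [0.69, 0.066], np.float64(-0.06)), ([318.0, 220.0], [0.597, -0.012], np.float64(-0.08)), ([339.0, 199.0], [0.644, -0.047], np.float64(-0.33))]
pick [0.69  0.066] hit False gap 0.271 0.269 w -0.2 t 76.0
stowed, gap before 0.274 t 79.4
[([318.0, 218.0], [0.598, -0.012], np.float64(-0.12)), ([337.0, 200.0], [0.645, -0.048], np.float64(-0.33))]
pick [ 0.598 -0.007] hit False gap 0.27 0.268 w -0.35 t 83.9
stowed, gap before 0.267 t 87.3
[([339.0, 202.0], [0.644, -0.048], np.float64(-0.24))]
pick [ 0.644 -0.048] hit False gap 0.269 0.271 w -0.62 t 91.8
stowed, gap before 0.277 t 95.2
98.725
[([56.1, 281.8], 0.68), ([215.6, 269.2], 0.54)]
[([582.5, 382.7], 0.68)]
```

View pics/top8.png

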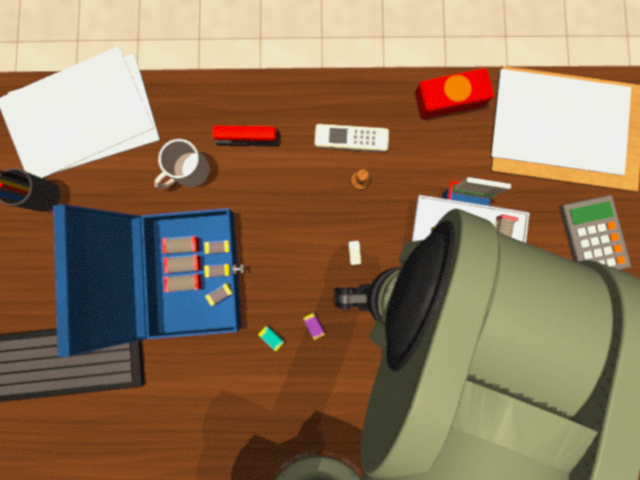

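Top view: the box holds three bigs around (180,263) and three smalls at (217,246), (217,270) and (218,294), all lying flat. The bystanders are in place. I'll triangulate the lid edge and then close the lid.

```bash
python3 - <<'E'
from h import *
ft=grab_frame("top"); fs=grab_frame("scene")
A=[];b=[]
for f,p in((ft,(54.9,283)),(fs,(582,382))):
    o,d=rays(f,[p]); d=d[0]/np.linalg.norm(d[0]); M=np.eye(3)-np.outer(d,d); A.append(M); b.append(M@o)
X=np.linalg.lstsq(np.vstack(A),np.hstack(b),rcond=None)[0]
Rb=R.from_euler('z',BY).as_matrix()[:2,:2]; l=Rb.T@(X[:2]-BC); print("edge",X,"box frame",l)
th=lambda t:(.09-.18*np.cos(t)+.025*np.sin(t),.06+.18*np.sin(t)+.025*np.cos(t))
for t in(1.6,1.7,1.8,1.9,2): print(t,np.round(th(t),3))
grab(30)
p=box(.235,0,.32); r=rv_for(p,BY+np.pi/2); movep(list(p),list(r)); print(get_state()["position"],get_state()["contact_force"])
for z in(.3,.2): print(ik(list(box(.235,0,z)),list(r)) is not None)
E
```

```text
edge [0.47035843 0.43616846 0.21215517] box frame [0.18290089 0.00309061]
1.6 [0.12  0.239]
1.7 [0.138 0.235]
1.8 [0.155 0.23 ]
1.9 [0.172 0.222]
2 [0.188 0.213]
[0.47040695 0.48732232 0.32018759] [ 0.55139221 -0.57536748  0.07159328]
True
True
```

```bash
python3 - <<'E'
from h import *
hit=move_l(list(box(.235,0,.205)),.2,until_force=8); print("down",hit)
if not hit:
    move_l(list(box(.088,0,.205)),.12); print(np.round(get_state()["contact_force"],1))
    for t in np.linspace(1.25,0,11):
        rr=.14+.012*(1.25-t)/1.25
        x=.09-rr*np.cos(t)+.025*np.sin(t)+.011; z=.06+rr*np.sin(t)+.025*np.cos(t)
        move_l(list(box(x,0,z)),.12); s=get_state(); print(round(t,2),np.round(s["position"],3),np.round(s["contact_force"],1))
    print("press",move_l(list(box(x,0,.078)),.03,until_force=20),get_state()["position"],np.round(get_state()["contact_force"],1))
    move_l(list(box(x,0,.25)),.2)
    movep([.3,.0,.35],list(down(np.pi/2))); sleep(.5)
a=grab_frame("scene")["img"]; cv2.imwrite("pics/scene9.png",a[:,:,::-1]); print(get_state()["clock"])
E
```

```text
down False
[-0.5  0.2  0.6]
1.25 [0.481 0.334 0.2  ] [-1.   1.2 -0.3]
1.12 [0.482 0.316 0.198] [ 0.7 -0.1  0.5]
1.0 [0.484 0.299 0.193] [-0.3  0.6  0. ]
0.88 [0.485 0.282 0.186] [-0.   0.2  0. ]
0.75 [0.486 0.266 0.177] [ 0.3 -0.   0.2]
0.62 [0.487 0.251 0.166] [ 0.5 -0.7  0.8]
0.5 [0.488 0.238 0.152] [ 0.5 -0.6  0.3]
0.38 [0.489 0.226 0.138] [0.3 1.2 0.7]
0.25 [0.489 0.216 0.121] [ 0.2  0.3 -0.6]
0.12 [0.49  0.209 0.104] [ 1.2 -0.3  0.4]
0.0 [0.491 0.203 0.085] [-0.4 -0.3  0.3]
press True [0.49108417 0.20337389 0.08498791] [-2.4 -0.5 10.8]
110.1417
```

View pics/scene9.png

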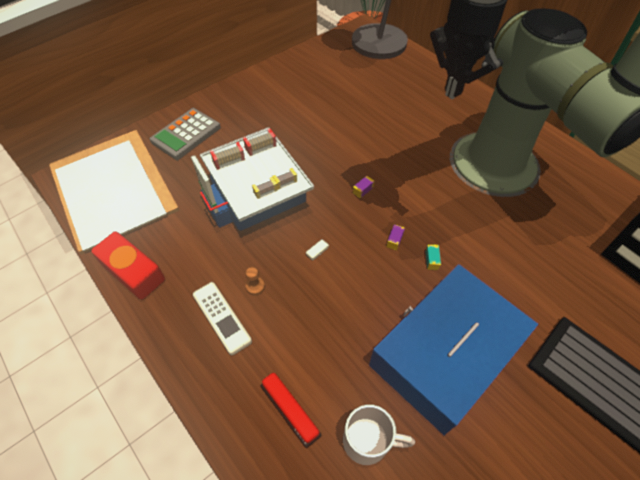

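The scene shows the lid down flat, the box closed, and the pan with two bigs and two smalls. One firmer press near the edge will make sure of the lid, then a last reading of the scale.

```bash
python3 - <<'E'
from h import *
p=box(-.075,0,.13); r=rv_for(p,BY+np.pi/2); movep(list(p),list(r)); 
print(move_l(list(box(-.075,0,.076)),.04,until_force=30),get_state()["position"],np.round(get_state()["contact_force"],1))
move_l(list(box(-.075,0,.2)),.2); movep([.3,.0,.35],list(down(np.pi/2))); sleep(.5)
sink((.559,-.364),9); print("row",corner(np.load("pics/scale9.npy")))
print(sign_off())
E
```

```text
True [0.49230547 0.17915869 0.0849746 ] [-1.7 -1.1 10. ]
sink [ 0.891 58.644] g 478.3
row 209.1649175598032
the job is handed in; nothing more can be done
None
```

The job is handed in: the float on the pan is two large and two small coin tubes, the other three large and three small ones are in the cash box, and the lid is pressed shut. The pointer reads about 1.7 mm below the middle of the green mark (limit 3.7 mm); I put the mark's own height at good to about 1 mm.

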